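# Roll a sample tube into the V-rest and butt it against the stop

## Robot

A 6-joint arm with a two-finger parallel gripper is mounted at the origin on the work surface. World frame = base frame: x ahead of the robot, y to its left, z up, the work surface at z = 0. Lengths are in m, angles in rad, forces in N, time in s.
With the tool pointing down it reaches from about 0.275 to 0.825 m from the base axis. Payload 4.9 kg.
Tool frame: the origin (TCP) lies midway between the tips of the shut fingers; the grasp point (between the pads) lies 19 mm behind it (bot.grip_depth is the distance from the TCP to the grasp point, in m); y points along the fingers, x is the direction in which the jaws open and shut, and the axes are right-handed (so a half turn about y gives the same grasp; the last joint's range is limited). The gripper opens to 85 mm and grips with 20 to 120 N. Pads are 22 mm wide; open, the fingers measure 114 mm over their backs; the gripper's body (76 mm by 85 mm) begins 54 mm behind the grasp point. The pads swing forward as they close: fully open they stand 13 mm farther back than shut.
Start: joints at [1.084, 0.326, -0.193, 1.052, 0, 1.437], TCP at [0.19, 0.516, 0.231] pointing down, gripper open.
Joint ranges: [-2.65, 2.65], [-0.97, 1.79], [-1.3, 1.35], [-1.93, 2.1], [-1.47, 1.37], [-3.14, 3.14]. Speed limits (rad/s): [2.57, 2.57, 3.14, 3.14, 3.14, 3.14].

## Interface

Orientations are given as a unit quaternion [w, x, y, z].
In Python, from cell import bot gives the robot as it stands. Calls block until the motion is done:
- bot.move_pose(position, orientation): joint-space move of the TCP to a pose.
- bot.move_linear(position, speed=0.15, rotation=None, until_force=None): straight line of the TCP; rotation=None keeps the orientation; speed is the mean speed in m/s. With until_force (N) it stops when the force on the tool has changed by that much, and returns True; else False.
- bot.goto_joints(angles): joint-space move.
- bot.set_gripper(opening, grasp_force=None): opening from 0.0 (shut) to 1.0 (fully open); grasp_force is the grip in N (None keeps the last); returns when the fingers have stopped.
- bot.wait(seconds).
- bot.solve_ik(position, orientation): joint angles nearest the present ones, or None.
- bot.camera(name): name is "scene" or "top" or "wrist"; returns the picture (480x640x3 uint8, red, green, blue); there is no depth.
- bot.calibration(name): a dict with "mtx" (3x3 intrinsics, pixels), "k1" (the pictures are not rectified: a ray, as slopes to the right and down, at radius r is drawn at 1 + k1 r^2 times it, then the intrinsics apply), "extrinsics" (4x4, takes a point from world to camera coordinates); the wrist camera has in their place "hand_eye" (4x4, takes a point from camera to tool coordinates, whose origin is the TCP and whose axes are the tool frame's). Camera axes: x right, y down, z forward; pixel columns grow to the right and rows downward; lengths in m; the calibration is good to about 2 mm. A picture is of the moment at which its call begins: read the wrist's pose just before it. calibration takes no time and is no camera call.
A pose or a line that the arm cannot do raises bot.PlanningError and nothing moves.
- bot.close_job(): hands the job in, once; it reports no verdict.
Trained networks look in the newest picture that a camera, given by its name, has taken for a name from the list of things; names that differ only in an ending like _2 or _b are one class to them, and where a whole thing is asked for, a point or a joint stands for the part that bears it (a point fixed in the world has none). Each returns a list of dicts, best first, with "confidence" (0 to 1); they miss things now and then, are a little off and sometimes report something else, mostly with a low value. They report only what shows in the picture. A call takes as long as a camera call. They do not tell look-alikes from the thing itself.
- bot.search_frame(camera, thing): "bbox" ([left, top, width, height] in pixels, round what is visible of it).
Readings, each from a call of its own:
- bot.read_clock(): time.
- bot.read_joint_positions(): joint angles.
- bot.read_joint_vel(): joint speeds.
- bot.read_joint_efforts(): joint torques, N m.
- bot.read_position(): TCP position.
- bot.read_tool_rot(): TCP orientation.
- bot.read_ft_force(): force on the tool from outside, world axes, zero at the start.
- bot.read_moment(): the same for the moment, N m.
- bot.read_gripper_width(): opening from 0.0 (shut) to 1.0 (fully open).
Only numpy, scipy, OpenCV 4.12 (cv2) and the standard library are available. Lean on these libraries where they do the work, as an engineer would, in place of code of your own. Each camera call takes 0.05 s, during which the arm holds its last target.

## Task

Roll the capped metal tube along the bench, up the ramp of the grey V-rest and into its groove, and push it along the groove by its end until its other end touches the steel stop plate, and leave it lying there. Only push it gently with the fingers: do not pinch, lift or carry it. Leave the amber bottle, the white jar and the carton where they stand.

Things in the scene. Friction and masses are not known exactly. Their poses are not given: they have to be found in the camera images.
- tube_center (a point): Centre of the loose tube to be rolled: smooth aluminium cylinder with flush black end caps, 44 mm in diameter, 130 mm long, about 0.3 kg, lying on the bench (centre 22 mm up), friction about 0.35. y runs along the tube; x and z turn as it rolls. It starts 140 to 240 mm from the seat on its -x side, 25 to 35 mm to its +y, axis within 0.08 rad of the groove.
- seat (a point): Where the tube's centre must finally be, in the V-rest (grey bent sheet, fixed): on the seated tube's axis, 29 mm above the bench. z up; y along the groove, away from the stop plate; x the way the tube rolls in. Groove: from the crest down at 30 degrees to its bottom (1.5 mm high, x +4 mm), up at 45 degrees to a back lip 35 mm high at x +37 mm; a low bolted foot goes on to x +92 mm.
- ramp_crest (a point): Top edge of the V-rest's ramp, 13 mm above the bench, 16 mm to the -x side of the seat; axes as the seat's. The flat ramp rises to it over 65 mm from bench level (82 mm before the seat). Ramp and groove are 130 mm wide, 65 mm to either side of the seat.
- stop_face (a point): Point on the steel stop plate's face that the tube's end must touch, 65 mm to the -y side of the seat and 29 mm up; axes as the seat's. The plate, 6 mm thick, 55 mm high, from 22 mm on the -x side to 42 mm on the +x side of the seat, stands across the groove's end. The home tube's free end is then 65 mm to the +y side of the seat, level with the sheet's edge. The tube slides along the groove under 1 to 2 N.
- tube: The same tube as a body; its origin is also the tube's centre. Pushed off-centre it hardly turns but rolls straight on, square to its axis, and it soon stops when let go. A finger that bears on it above mid-height presses it down and may jam it.
- bottle: Bystander: amber bottle with a black cap, 62 mm in diameter, 140 mm tall; origin at the centre of its underside.
- jar: Bystander: white jar, 64 mm in diameter, 75 mm tall; origin at the centre of its underside.
- carton: Bystander: cardboard carton, 80 by 110 mm, 60 mm tall; origin at the centre of its underside.
Mind the look-alikes: they are no part of the job. Of the things like the tube, leave any that is red; of the rest the larger one is meant.

How it is judged:
By the outcome, as a careful person would: the job done as asked, in the order asked, and still so for the second after the job is handed in, with the robot touching nothing.
It also fails if it takes over 58 s, if anything falls off the work surface, if the arm or the gripper's body presses on something with over 40 N, if the wrist force passes 120 N, or if a joint passes its speed limit or range.

## Working session

There is one attempt and no reset: what is moved stays moved. The work goes in short steps, each a Python script; the robot and the scene stay as the last script left them, time stands still between calls to the robot, and variables do not carry over. Pictures are saved under pics/ and viewed, and the job is handed in when it is done.

```bash
ls; mkdir -p pics; cat > h.py <<'E'
import numpy as np, cv2
from cell import bot
def shot(c,n):
    im=bot.camera(c); cv2.imwrite(f'pics/{n}.png',im[:,:,::-1]); return im
E
python3 - <<'E'
from h import *
print(bot.read_clock())
for c in('scene','top'):
    shot(c,c+'0')
    print(c,bot.calibration(c))
    for t in('tube','seat','bottle','jar','carton','stop_face','ramp_crest'):
        try: print(t,[(d['bbox'],round(d['confidence'],2)) for d in bot.search_frame(c,t)])
        except Exception as e: print(t,e)
print(bot.read_clock(), bot.read_tool_rot())
E
```

```text
pics
0.0
scene {'mtx': array([[547.02694831,   0.        , 317.91379635],
       [  0.        , 547.02694831, 244.36005486],
       [  0.        ,   0.        ,   1.        ]]), 'k1': -0.021378309774798866, 'extrinsics': array([[-0.3723854 ,  0.92806615, -0.00472658,  0.19585027],
       [ 0.64854143,  0.25657668, -0.71663269, -0.31919792],
       [-0.66386981, -0.26992894, -0.69743476,  1.68894274],
       [ 0.        ,  0.        ,  0.        ,  1.        ]])}
tube [([215.8, 217.9, 22.5, 37.6], 0.85), ([263.9, 211.9, 47.1, 49.6], 0.78), ([264.5, 174.1, 49.3, 32.7], 0.59)]
seat [([313.2, 258.7, 94.3, 66.4], 0.78)]
bottle [([156.7, 228.4, 31.6, 56.0], 0.79)]
jar [([176.3, 175.8, 28.4, 31.0], 0.7)]
carton [([456.3, 276.1, 66.3, 63.7], 0.82), ([175.6, 173.3, 27.5, 35.7], 0.32)]
stop_face [([311.3, 257.5, 92.9, 69.4], 0.67), ([175.7, 174.2, 30.3, 33.8], 0.38)]
ramp_crest [([313.9, 259.0, 90.8, 65.9], 0.92)]
top {'mtx': array([[485.01600541,   0.        , 320.01444571],
       [  0.        , 485.01600541, 246.25301527],
       [  0.        ,   0.        ,   1.        ]]), 'k1': -0.08257862961833842, 'extrinsics': array([[ 0.02304436, -0.99970894,  0.00714057, -0.01935799],
       [-0.99787806, -0.02343605, -0.06074645,  0.56031656],
       [ 0.06089612, -0.00572556, -0.99812769,  1.16002175],
       [ 0.        ,  0.        ,  0.        ,  1.        ]])}
tube [([399.2, 226.1, 20.7, 43.6], 0.86), ([338.7, 243.3, 27.6, 52.7], 0.79), ([363.1, 304.0, 36.1, 60.7], 0.58)]
seat [([221.5, 194.3, 87.5, 70.0], 0.91)]
bottle [([424.0, 167.9, 35.9, 31.6], 0.68)]
jar [([460.8, 276.8, 37.8, 24.8], 0.72)]
carton [([117.7, 218.5, 58.7, 41.5], 0.89), ([459.7, 276.3, 34.9, 21.9], 0.22)]
stop_face [([222.0, 196.9, 81.3, 67.1], 0.63)]
ramp_crest [([224.3, 196.9, 78.7, 67.2], 0.98)]
0.8 [-0.57998308  0.5799894   0.4045075  -0.4044819 ]
```

```bash
python3 - <<'E'
import cv2
a=cv2.imread('pics/top0.png');cv2.imwrite('pics/top0c.png',cv2.resize(a[150:375,100:520],None,fx=1.9,fy=1.9,interpolation=cv2.INTER_CUBIC))
a=cv2.imread('pics/scene0.png');cv2.imwrite('pics/scene0c.png',cv2.resize(a[150:350,140:540],None,fx=2,fy=2,interpolation=cv2.INTER_CUBIC))
E
```

```text
(no output)
```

View pics/top0.png

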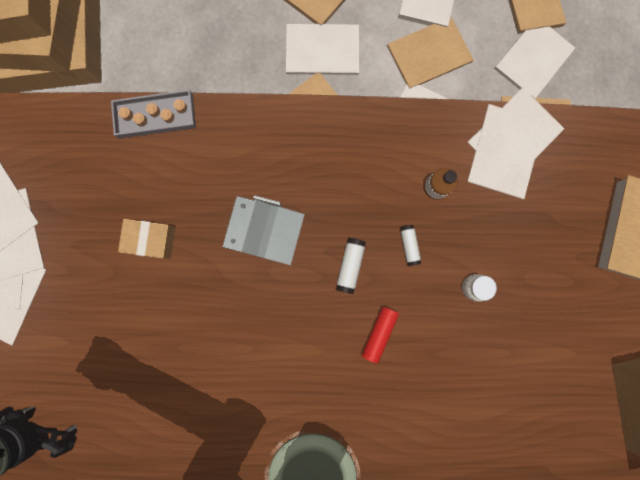

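```bash
sleep 1
```

```text
(no output)
```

View pics/top0c.png

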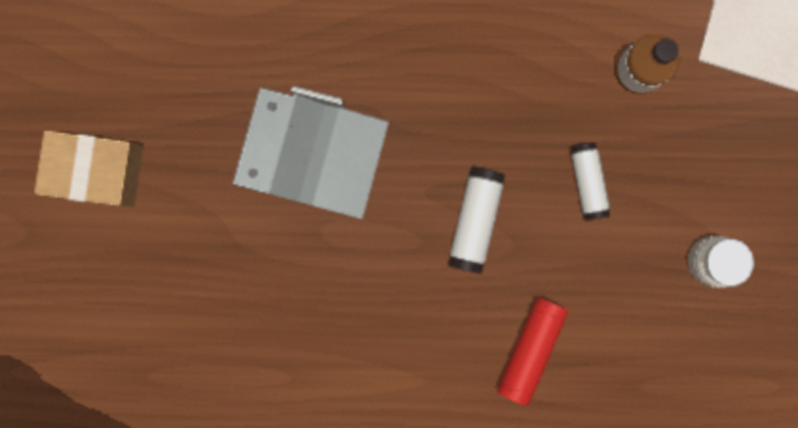

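View pics/scene0c.png

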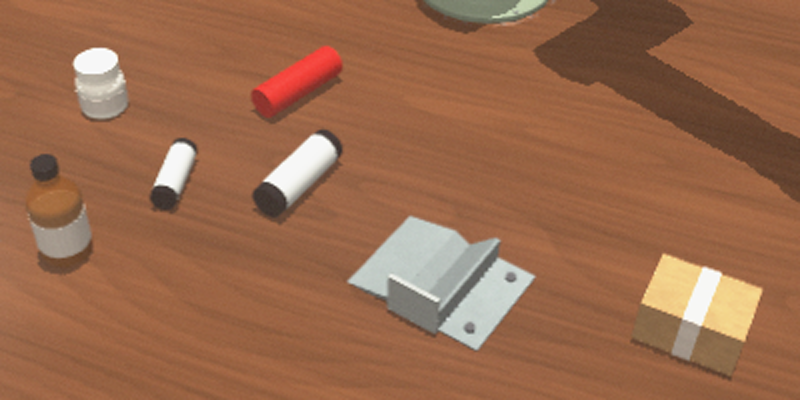

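Candidates in the top view are a white tube with black caps at (350,266), a smaller one at (410,245) and a red one at (380,335). The one at (350,266) fits: it isn't red, and it's the larger of the other two. It also lies on the ramp side of the V-rest at about (262,230). I'll confirm that in an enlarged crop and fit the poses.

```bash
cat >> h.py <<'E'
from scipy.optimize import minimize
def project(c,P,cal=None,ext=None):
    cal=cal or bot.calibration(c); E=cal['extrinsics'] if ext is None else ext
    q=np.asarray(P)@E[:3,:3].T+E[:3,3]; s=q[:,:2]/q[:,2:]; r2=(s**2).sum(1,keepdims=True)
    s=s*(1+cal['k1']*r2); M=cal['mtx']; return np.c_[s[:,0]*M[0,0]+M[0,2],s[:,1]*M[1,1]+M[1,2]]
def ray(c,uv,z):
    cal=bot.calibration(c);E=cal['extrinsics'];M=cal['mtx']
    d=(np.array(uv,float)-[M[0,2],M[1,2]])/[M[0,0],M[1,1]]; s=d.copy()
    for _ in range(20): s=d/(1+cal['k1']*(s@s))
    C=-E[:3,:3].T@E[:3,3]; v=E[:3,:3].T@np.r_[s,1]; return C+v*(z-C[2])/v[2]
def tubepts(p,z=.022,L=.13,R=.022):
    # p: x,y,theta(axis direction)
    a=np.array([np.cos(p[2]),np.sin(p[2]),0]);b=np.array([-a[1],a[0],0]);t=np.linspace(0,2*np.pi,40)
    return np.concatenate([np.array([p[0],p[1],z])+s*L/2*a+R*(np.cos(t)[:,None]*b+np.sin(t)[:,None]*np.array([0,0,1])) for s in(-1,1)])
E
python3 - <<'E'
from h import *
def crop(n,u,v,w,h,f,o):
    a=cv2.imread(f'pics/{n}.png')[v:v+h,u:u+w]; cv2.imwrite(f'pics/{o}.png',cv2.resize(a,None,fx=f,fy=f,interpolation=cv2.INTER_CUBIC))
crop('top0',215,185,220,100,3.6,'z1'); crop('scene0',255,200,160,130,4.5,'z2')
for n,b in(('T',[350,266]),('small',[410,245]),('red',[380,335])): print(n,ray('top',b,.022).round(3))
for z,b in((.14,[449,177]),(.075,[483,288]),(.06,[145,238])): print(ray('top',b,z).round(3))
C=np.array([(262,88),(388,122),(363,218),(234,184)])/1.9+[100,150]
W=np.array([ray('top',c,.001) for c in C]);print(W.round(4)); print([np.linalg.norm(W[i]-W[i-1]).round(4) for i in range(4)])
E
```

```text
T [ 0.514 -0.08   0.022]
small [ 0.568 -0.225  0.022]
red [ 0.35  -0.155  0.022]
[ 0.713 -0.288  0.14 ]
[ 0.469 -0.387  0.075]
[0.568 0.407 0.06 ]
[[0.6809 0.2001 0.001 ]
 [0.64   0.0345 0.001 ]
 [0.5145 0.0636 0.001 ]
 [0.5545 0.2322 0.001 ]]
[np.float64(0.1304), np.float64(0.1707), np.float64(0.1288), np.float64(0.1733)]
```

View pics/z1.png

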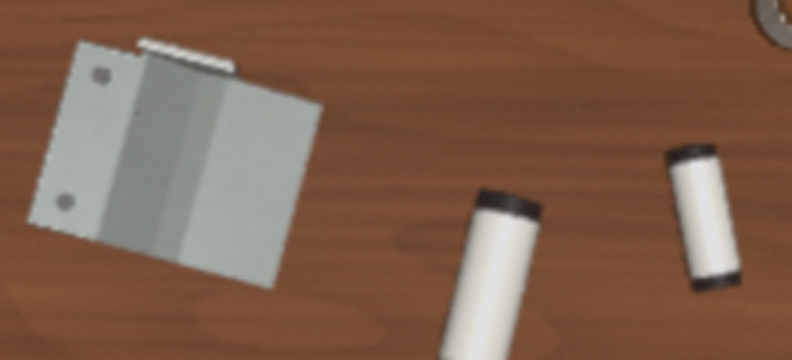

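View pics/z2.png

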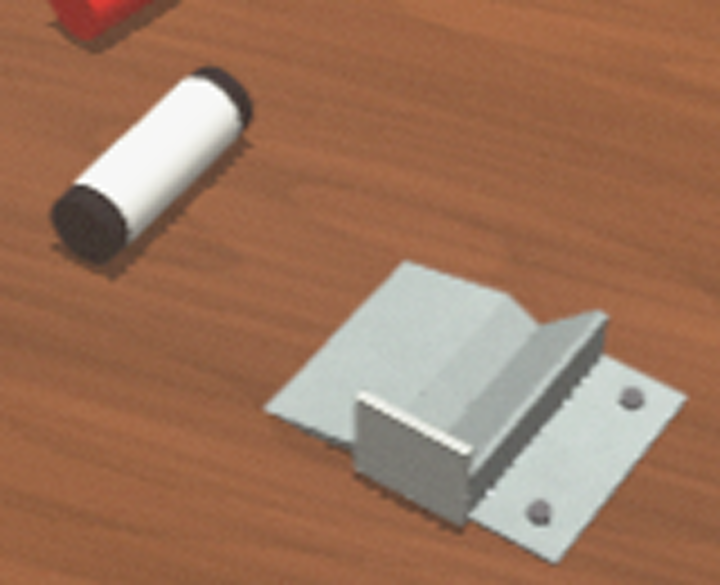

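```bash
cat > fit.py <<'E'
from h import *
from scipy.optimize import least_squares
def fz(a,f,o): return (np.array(a,float)+.5)/f-.5+np.array(o)
top=fz([(80,41),(322,104),(272,289),(28,222)],3.6,(215,185))
sc=fz([(556,562),(265,408),(405,261),(686,398)],4.5,(255,200))
loc=np.array([(.092,-.065,.0015),(-.082,-.065,0.0),(-.082,.065,0.0),(.092,.065,.0015)])
def Rz(t): return np.array([[np.cos(t),-np.sin(t),0],[np.sin(t),np.cos(t),0],[0,0,1]])
def f(p,v):
    W=loc@Rz(p[2]).T+[p[0],p[1],0]; r=[]
    if 't' in v: r.append(project('top',W)-top)
    if 's' in v: r.append(project('scene',W)-sc)
    return np.concatenate(r).ravel()
for v in('t','s','ts'):
    s=least_squares(f,[.6,.13,1.8],args=(v,)); print(v,s.x.round(4),np.abs(s.fun).max().round(2))
seat=s.x
# tube
import sys
for c,n,box in(('top','top0',(325,225,375,305)),('scene','scene0',(258,205,318,268))):
    im=cv2.imread(f'pics/{n}.png'); hsv=cv2.cvtColor(im,cv2.COLOR_BGR2HSV)
    m=((hsv[...,1]<90)).astype(np.uint8); k=np.zeros_like(m); x0,y0,x1,y1=box;k[y0:y1,x0:x1]=m[y0:y1,x0:x1]
    nl,l,st,_=cv2.connectedComponentsWithStats(k,connectivity=8)
    print(c,st[1:]); k=(l==1+np.argmax(st[1:,4])).astype(np.uint8)
    K=cv2.resize(k*255,None,fx=4,fy=4,interpolation=cv2.INTER_CUBIC)>127
    cv2.imwrite(f'pics/mask_{c}.png',K[y0*4:y1*4,x0*4:x1*4]*255)
    def cost(p,ret=False):
        h=cv2.convexHull((((project(c,tubepts(p))+.5)*4-.5)*16).round().astype(np.int32))
        q=np.zeros(K.shape,np.uint8); cv2.fillConvexPoly(q,h,1,shift=4); q=q>0
        return 1-(q&K).sum()/(q|K).sum()
    b=minimize(cost,[.514,-.08,seat[2]+np.pi/2],method='Nelder-Mead',options=dict(initial_simplex=[[.514,-.08,seat[2]+1.57],[.52,-.08,seat[2]+1.57],[.514,-.07,seat[2]+1.57],[.514,-.08,seat[2]+1.65]]))
    p=b.x; d=Rz(seat[2]).T@[p[0]-seat[0],p[1]-seat[1],0]
    print(c,p.round(4),'iou',1-b.fun,'in seat frame',d.round(4),'dyaw',(p[2]-seat[2]-np.pi/2))
E
python3 fit.py
```

```text
t [0.5971 0.1295 1.3318] 0.39
s [0.597  0.1291 1.3316] 0.51
ts [0.5971 0.1293 1.3317] 0.58
top [[ 337  238   28   55 1003]]
top [ 0.5159 -0.0808  2.9283] iou 0.9287079054215429 in seat frame [-0.2233  0.0292  0.    ] dyaw 0.025859989201210798
scene [[267 215  44  44 920]]
scene [ 0.5153 -0.0813  2.9388] iou 0.9457803544370512 in seat frame [-0.2239  0.0296  0.    ] dyaw 0.036320424063752466[ WARN:0@1.300] global loadsave.cpp:1063 imwrite_ Unsupported depth image for selected encoder is fallbacked to CV_8U.
```

The poses fit well in both views: the rest's sides match the given sizes, and the tube sits at (-0.223, +0.029) in the seat frame with a yaw of 0.03 rad. Next I'll bring the partly open fingers in behind the tube and push.

```bash
cat >> h.py <<'E'
from scipy.spatial.transform import Rotation as Ro
SEAT=np.array([.5971,.1293,0]);YAW=1.3317
RS=np.array([[np.cos(YAW),-np.sin(YAW),0],[np.sin(YAW),np.cos(YAW),0],[0,0,1]])
def S(x,y,z): return (SEAT+RS@np.array([x,y,z])).tolist()
def toS(p): return RS.T@(np.array(p)-SEAT)
def quat(sg):
    x=sg*RS[:,1]; y=np.array([0,0,-1.]); z=np.cross(x,y)
    q=Ro.from_matrix(np.c_[x,y,z]).as_quat(); return [q[3],q[0],q[1],q[2]]
E
python3 - <<'E'
from h import *
q=bot.read_tool_rot(); print(Ro.from_quat([q[1],q[2],q[3],q[0]]).as_matrix().round(2))
for sg in(1,-1):
    for P in((-.285,.031,.15),(-.285,.031,.006),(-.04,.031,.018),(0,.14,.02),(0,.07,.015)):
        j=bot.solve_ik(S(*P),quat(sg)); print(sg,P,np.round(S(*P),3),None if j is None else np.round(j,2))
E
```

```text
[[ 0.35  0.   -0.94]
 [ 0.94  0.    0.35]
 [ 0.   -1.   -0.  ]]
1 (-0.285, 0.031, 0.15) [ 0.499 -0.14   0.15 ] [-0.42  0.34 -0.4   0.83  0.   -1.75]
1 (-0.285, 0.031, 0.006) [ 0.499 -0.14   0.006] [-0.42  0.54 -0.54  0.5   0.   -1.75]
1 (-0.04, 0.031, 0.018) [0.558 0.098 0.018] [ 0.04  0.58 -0.4   0.59  0.   -1.29]
1 (0, 0.14, 0.02) [0.461 0.162 0.02 ] [ 0.19  0.47 -0.61  0.49  0.   -1.14]
1 (0, 0.07, 0.015) [0.529 0.146 0.015] [ 0.13  0.56 -0.45  0.56  0.   -1.2 ]
-1 (-0.285, 0.031, 0.15) [ 0.499 -0.14   0.15 ] [-0.42  0.34 -0.4   0.83  0.    1.39]
-1 (-0.285, 0.031, 0.006) [ 0.499 -0.14   0.006] [-0.42  0.54 -0.54  0.5   0.    1.39]
-1 (-0.04, 0.031, 0.018) [0.558 0.098 0.018] [ 0.04  0.58 -0.4   0.59  0.    1.85]
-1 (0, 0.14, 0.02) [0.461 0.162 0.02 ] [ 0.19  0.47 -0.61  0.49  0.    2.  ]
-1 (0, 0.07, 0.015) [0.529 0.146 0.015] [ 0.13  0.56 -0.45  0.56  0.    1.94]
```

```bash
python3 - <<'E'
from h import *
q=quat(-1)
bot.set_gripper(.6)
bot.move_pose(S(-.285,.031,.15),q); print(bot.read_clock())
bot.move_linear(S(-.285,.031,.007),speed=.12,until_force=8)
print(toS(bot.read_position()),bot.read_gripper_width(),bot.read_clock(),bot.read_ft_force())
shot('scene','s1');shot('top','t1')
a=cv2.imread('pics/s1.png')[120:320,180:460];cv2.imwrite('pics/s1c.png',cv2.resize(a,None,fx=2.8,fy=2.8,interpolation=cv2.INTER_CUBIC))
E
```

```text
3.8167
[-0.28507469  0.03037028  0.00762612] 0.5976052137915484 5.1583 [ 1.21778146  0.6949007  -0.48607904]
```

View pics/s1c.png

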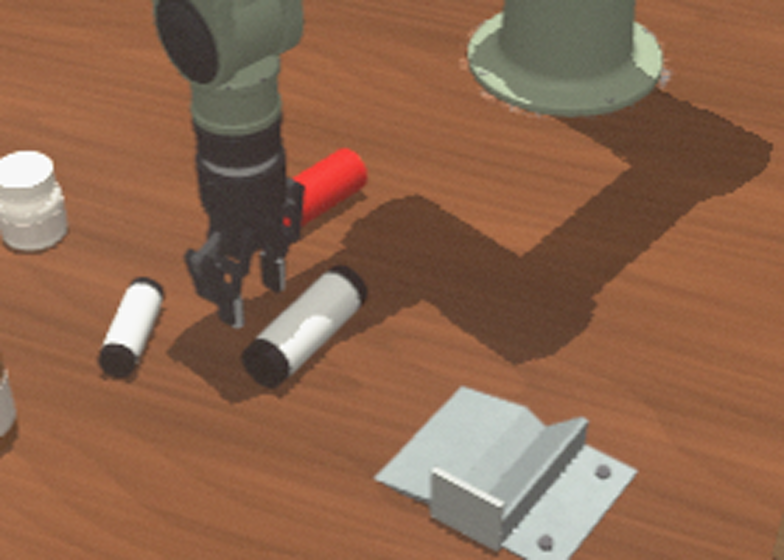

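The view shows the open fingers behind the large tube, clear of the small tube and the red one. I'll push it along the bench to just before the ramp.

```bash
python3 - <<'E'
from h import *
r=bot.move_linear(S(-.135,.031,.007),speed=.04,until_force=15)
print(r,toS(bot.read_position()),bot.read_clock(),bot.read_ft_force())
shot('scene','s2');shot('top','t2')
a=cv2.imread('pics/s2.png')[120:320,180:460];cv2.imwrite('pics/s2c.png',cv2.resize(a,None,fx=2.8,fy=2.8,interpolation=cv2.INTER_CUBIC))
E
```

```text
False [-0.13507234  0.03101711  0.00699505] 9.1583 [ 0.24999574 -0.29353564 -0.67128051]
```

View pics/s2c.png

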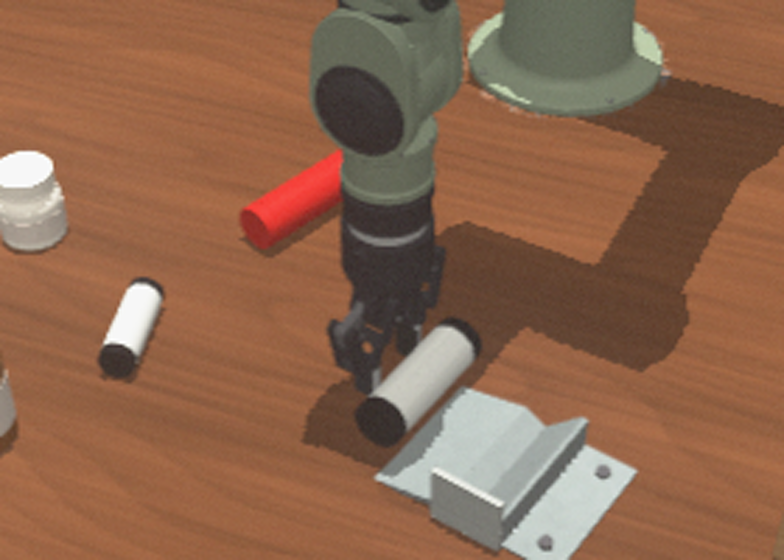

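The tube has rolled cleanly and lies just before the ramp, with the force near zero. Now it goes up the ramp.

```bash
python3 - <<'E'
from h import *
r=bot.move_linear(S(-.096,.031,.009),speed=.04,until_force=15)
print(r,toS(bot.read_position()),bot.read_clock(),bot.read_ft_force())
if not r:
    r=bot.move_linear(S(-.043,.031,.020),speed=.03,until_force=15)
    print(r,toS(bot.read_position()),bot.read_clock(),bot.read_ft_force())
shot('scene','s3');shot('top','t3')
a=cv2.imread('pics/s3.png')[180:340,260:460];cv2.imwrite('pics/s3c.png',cv2.resize(a,None,fx=3.6,fy=3.6,interpolation=cv2.INTER_CUBIC))
E
```

```text
False [-0.09591003  0.0311988   0.00886239] 10.3833 [0.82483101 0.0537721  0.98787692]
False [-0.04310564  0.03100512  0.01997989] 12.3417 [-0.61036764  0.2840016   0.27392885]
```

View pics/s3c.png

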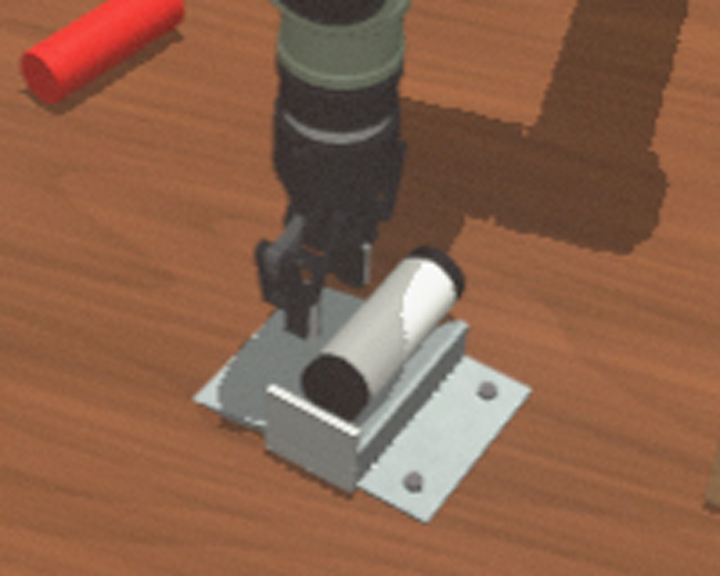

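The tube dropped into the groove, about 30 mm short of the stop plate. I'll retreat, shut the fingers, measure the tube and go to its free end.

```bash
cat > tf.py <<'E'
from h import *
def fit(c,n,x0,z=.029):
    im=cv2.imread(f'pics/{n}.png'); hsv=cv2.cvtColor(im,cv2.COLOR_BGR2HSV)
    # white body edges are vs grey; report black cap blobs
    m=((hsv[...,2]<75)&(hsv[...,1]<110)).astype(np.uint8)
    h=project(c,tubepts(x0,z)); a=h.min(0).astype(int)-8;b=h.max(0).astype(int)+8
    return im,m,h
E
python3 - <<'E'
from h import *
q=quat(-1)
bot.move_linear(S(-.075,.031,.03),speed=.1)
bot.move_linear(S(-.06,.06,.12),speed=.15)
bot.move_linear(S(0,.16,.12),speed=.15)
bot.set_gripper(0.)
print(toS(bot.read_position()),bot.read_clock(),bot.read_ft_force())
from h import *
for c,n in(('scene','s4'),('top','t4')):
    im=shot(c,n)[:,:,::-1].copy()
    for yy,col in((.03,(0,255,0)),(0.,(0,0,255))):
        pts=(SEAT+np.array([0,0,.029]))+ (tubepts([0,yy,np.pi/2],0))@RS.T
        cv2.polylines(im,[cv2.convexHull(project(c,pts).round().astype(np.int32))],True,col,1) if yy else None
    u,v=(300,220) if c=='scene' else (215,185)
    cv2.imwrite(f'pics/{n}c.png',cv2.resize(im[v:v+110,u:u+130],None,fx=5,fy=5,interpolation=cv2.INTER_CUBIC))
E
```

```text
[-8.01237868e-05  1.59928096e-01  1.19962137e-01] 15.175 [ 0.05893612 -0.59323808 -0.1147661 ]
```

View pics/s4c.png

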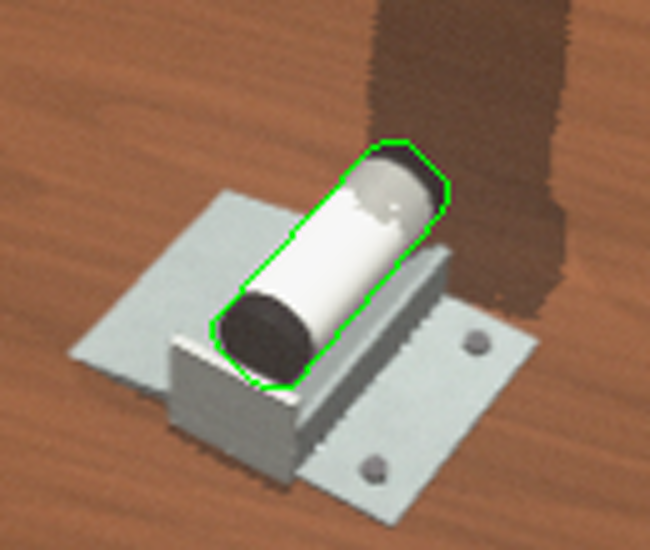

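View pics/t4c.png

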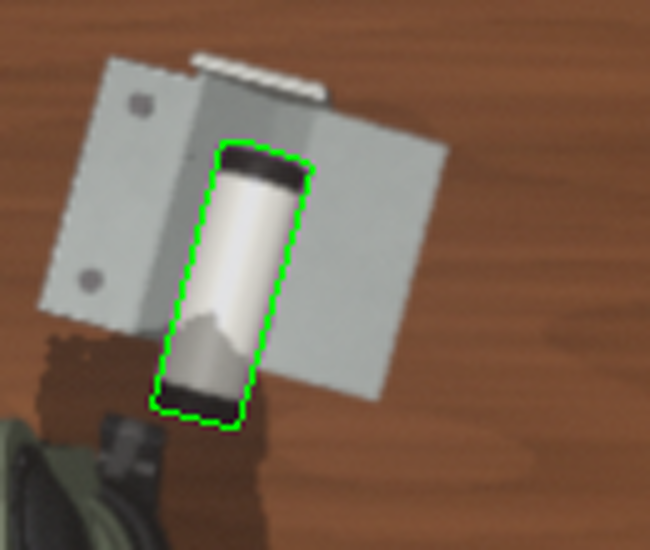

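The outline for y = +31 mm matches the tube in both views. I'll push the free end until the force rises at the stop.

```bash
python3 - <<'E'
from h import *
bot.move_linear(S(0,.15,.05),speed=.12)
bot.move_linear(S(0,.135,.016),speed=.08,until_force=10)
print(toS(bot.read_position()),bot.read_ft_force())
r=bot.move_linear(S(0,.062,.016),speed=.02,until_force=5)
print(r,toS(bot.read_position()),bot.read_clock(),RS.T@bot.read_ft_force())
for c,n in(('scene','s5'),('top','t5')):
    im=shot(c,n)[:,:,::-1].copy()
    u,v=(300,220) if c=='scene' else (215,185)
    cv2.imwrite(f'pics/{n}c.png',cv2.resize(im[v:v+110,u:u+130],None,fx=5,fy=5,interpolation=cv2.INTER_CUBIC))
E
```

```text
[-0.00023445  0.13535427  0.01552686] [-0.3484366   0.29727555 -0.17581344]
True [-0.000286    0.07822207  0.01537246] 19.1667 [-0.25079358 -0.00129696 -0.57164141]
```

View pics/s5c.png

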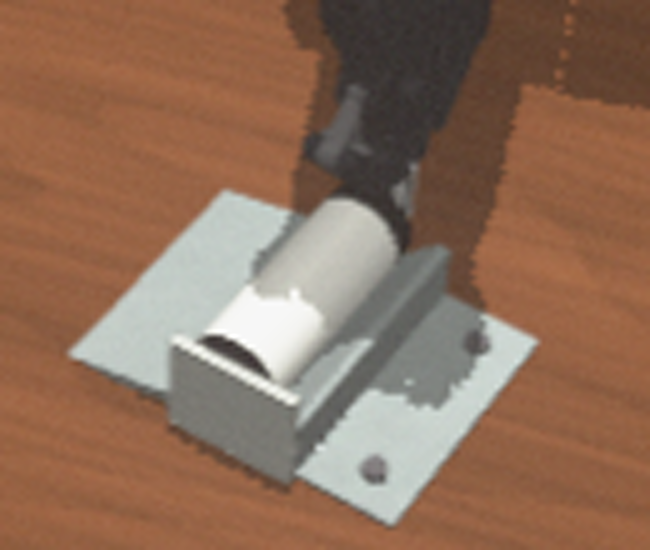

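View pics/t5c.png

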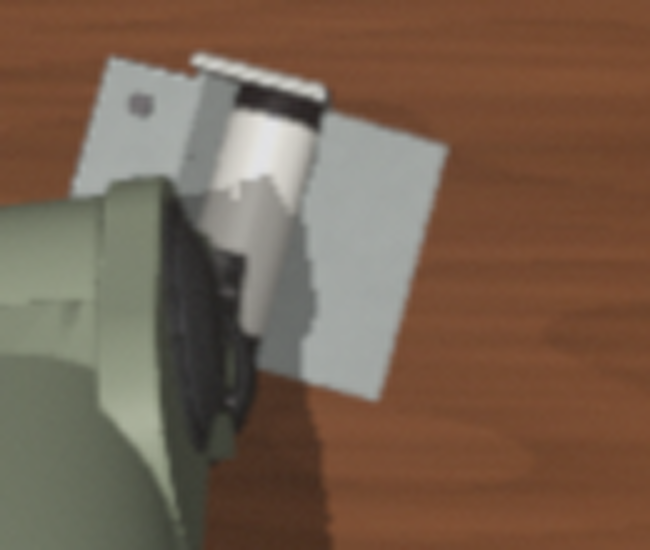

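The force rose at TCP y = 78.2 mm, where contact was expected at about 79.5. The force then relaxed to zero, so I'll press once more, gently, to confirm the stop.

```bash
python3 - <<'E'
from h import *
r=bot.move_linear(S(0,.070,.016),speed=.012,until_force=6)
print(r,toS(bot.read_position()),bot.read_clock(),RS.T@bot.read_ft_force())
bot.move_linear(S(0,.13,.016),speed=.08)
bot.move_linear(S(0,.17,.15),speed=.15)
bot.move_linear(S(-.02,.24,.2),speed=.2)
print(toS(bot.read_position()),bot.read_clock(),bot.read_ft_force())
for c,n in(('scene','s6'),('top','t6')):
    im=shot(c,n)[:,:,::-1].copy()
    pts=(SEAT+np.array([0,0,.029]))+ (tubepts([0,0,np.pi/2],0))@RS.T
    cv2.polylines(im,[cv2.convexHull(project(c,pts).round().astype(np.int32))],True,(0,255,0),1)
    u,v=(300,220) if c=='scene' else (215,185)
    cv2.imwrite(f'pics/{n}c.png',cv2.resize(im[v:v+110,u:u+130],None,fx=5,fy=5,interpolation=cv2.INTER_CUBIC))
E
```

```text
True [-0.00065715  0.07835804  0.0145424 ] 19.675 [-0.61987237  0.36774622  0.14805229]
[-0.0197514   0.23928829  0.19969126] 22.1417 [ 0.08153047 -0.80889682  0.00614064]
```

View pics/s6c.png

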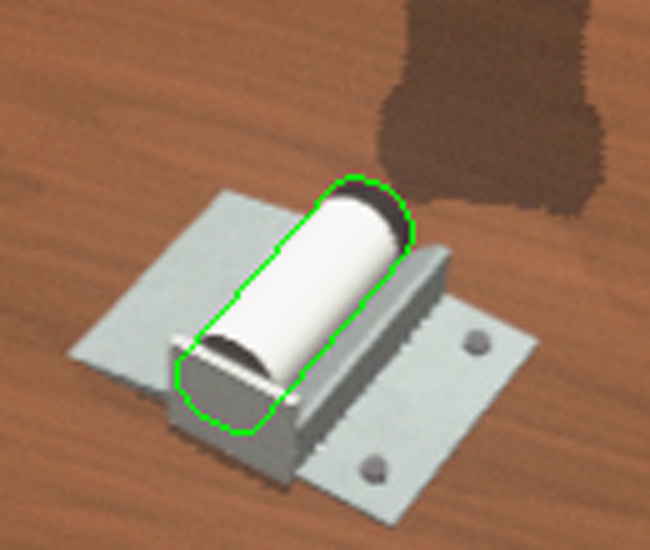

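View pics/t6c.png

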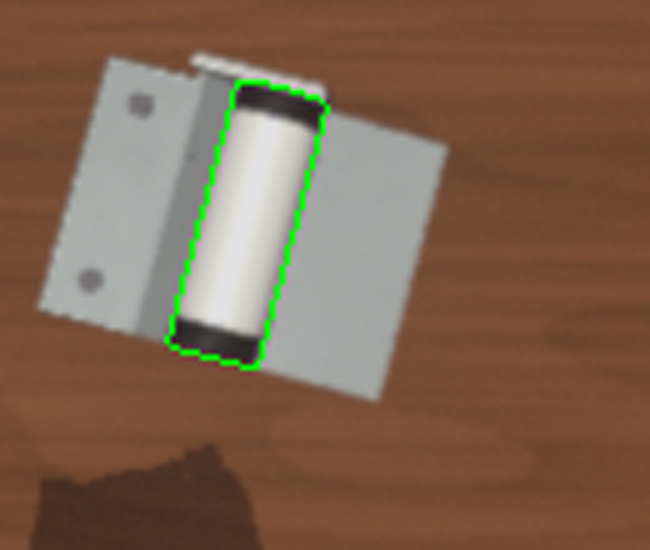

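View pics/t6.png

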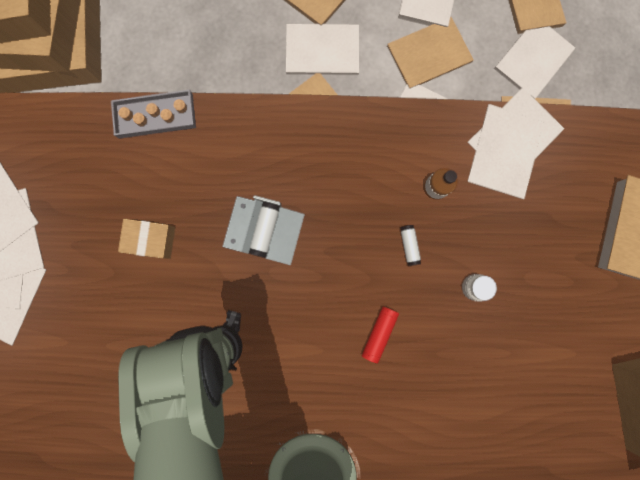

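The tube fits the home outline in both views. The second push stopped at the same place, and the bystanders and look-alikes haven't moved. I'm handing in.

```bash
python3 - <<'E'
from h import *
bot.close_job(); 
E
```

```text
the job is handed in; nothing more can be done
```

The tube is in the V-rest's groove with its end against the stop plate, and the job was handed in at about 22 s of the 58 s allowed. I rolled the larger white, black-capped tube along the bench and up the ramp with the backs of the half-open fingers. Then I shut the fingers and pushed its free end along the groove.

- **Stop contact:** two gentle pushes, set to stop at 5 N and 6 N, both halted at the same place: 78.2 and 78.4 mm, against about 79.5 mm expected. That difference is within the 2 mm calibration accuracy. The force reading fell back to zero after each halt, so I judged contact by the repeated stopping point and the pictures.
- **Final position:** the outline of a tube in the home position matches the last scene and top pictures to about 1 mm, with the gripper clear of it.
- **Other objects:** the bottle, jar, carton, small tube and red tube look unmoved in the last top picture.

No check failed.

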